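Ready the fat-straining pot: seat the nested lids, keep the strainer, lift off the cover

TASK

Get the straining pot ready for pouring: take the nested lid set (solid cover locked onto its strainer lid) by the cover's bar handle, set it down gently and fully home on the pot with the strainer's two tabs in the two rim notches, turn the cover a quarter turn either way to unlock it from the strainer, and lift the cover straight off. The strainer lid must stay seated and undisturbed in the pot from the moment the cover is unlocked; leave the pot standing about where it is and the things around it alone. Finish while holding the cover in the gripper by its handle, roughly level and well clear above the pot, touching nothing else.

Things in the scene. Friction and masses are not known exactly. Their poses are not given: they have to be found in the camera images.
- cover: Outer lid: slightly domed round steel plate, 140 mm across, black bar handle on top. Origin: centre of the plate's flat underside; z up, x along the handle. Under it a lip ring, 118 mm outside, 4 mm deep. About 0.3 kg. Starts locked to the strainer on the table, origin 21 mm up. Carried: origin 28 mm above the strainer's. Home on the pot: plate on the rim, 24 mm above it.
- handle (a point): Middle of the cover's straight bar handle, 38 mm above the cover's origin; axes as the cover's. Bar 80 mm long (x), 14 mm thick (y), 16 mm tall, on two posts 54 mm apart; the dome under it is 28 mm below this point.
- crossbar (a point): Middle of the lock's cross-bar on a stem below the cover, 12.5 mm under its origin: 42 mm long along the cover's x, 10 wide, 4 thick. It sits under two ledges in the strainer's socket; when the cover rests on the rim it hangs free with 4 mm play upward, so turning then does not drag the strainer. Lifts out freely when turned 65 to 115 degrees either way; no stops.
- strainer: Inner lid: round perforated steel dish, 88 mm across its bottom, tapering up to a flange 124 mm across, 21 mm tall, about 0.2 kg. Origin: centre of its underside, z up, x towards a tab. Flange underside 14 mm above the origin. Starts under the cover, locked (its x parallel to the cover's). Seated in the pot its origin is 76 mm above the pot's.
- tab (a point): Middle of the strainer's tab on its +x side, 70 mm from its axis, 15.5 mm above its origin; the same on the -x side. Each tab is 10 mm wide, 3 mm thick, ends 80 mm from the axis and shows 10 mm past the cover's edge.
- socket (a point): Middle of the strainer's round socket, 56 mm across, at the underside of its two ledges (at +x and -x), 17.5 mm above the strainer's origin. The open slot between the ledges runs along y.
- pot: Straight round steel pot, open, empty, loose, 0.95 kg; 136 mm across outside, 128 mm inside, 100 mm tall. Origin: centre of its underside, z up. A ledge 10 mm below the rim narrows the mouth to 114 mm. Loop handles at +y and -y, 69 mm up, reach 97 mm from the axis. It stands left and the lid set right, or the other way round.
- notch (a point): Middle of the pot's notch on its +x side, at rim height, 66 mm from its axis; the same on the -x side. Each is 22 mm wide and 14 mm deep from the rim. Either strainer tab fits either notch.
- kitchen_timer: Bystander: round white kitchen timer, 74 mm across, 50 mm tall, loose. Origin at the centre of its underside.
- ramekin: Bystander: empty white ramekin, 72 mm across, 45 mm tall, loose. Origin at the centre of its underside.
- tongs: Bystander: steel tongs lying flat near the front edge, 282 x 42 x 18 mm, loose. Origin at the centre of the underside.

How it is judged:
On the way, in this order (a step that is already met when the one before it is completed fails the run):
1. the nested set is lifted off the table together, the strainer hanging locked under the held cover (height (world z) of strainer above 0.05 m and z of cover in the frame of strainer below 0.034 m and horizontal distance between cover and strainer below 0.012 m and angle between the x axis of cover and the x axis of strainer, either way round below 0.5 rad and contact force between cover and the fingers above 1 N), for 0.2 s.
2. the set is fully home on the pot and still locked: strainer on its ledge with its tabs in the notches, cover down on the rim (z of strainer in the frame of pot between 0.073 and 0.0785 m and horizontal distance between strainer and pot below 0.005 m and angle between the x axis of strainer and the x axis of pot, either way round below 0.15 rad and z of cover in the frame of pot below 0.103 m and angle between the x axis of cover and the x axis of strainer, either way round below 0.5 rad), for 0.1 s.
3. the cover is turned well round (over 0.87 rad) on the seated strainer (angle between the x axis of cover and the x axis of strainer, either way round above 0.87 rad and z of cover in the frame of pot below 0.108 m and z of strainer in the frame of pot below 0.0785 m and horizontal distance between strainer and pot below 0.005 m), for 0.1 s.
At the end, for the whole second after the job is handed in: Cover held level (0.3 rad), still, touching neither strainer nor pot, over 40 mm above the rim, within 100 mm of the pot's axis; strainer seated (height 2.5 mm, centred 5 mm, tabs in notches 0.15 rad); pot upright, within 40 mm of its start (contact force between cover and the fingers above 1 N and z of cover in the frame of pot above 0.14 m and height (world z) of cover above 0.14 m and angle between cover's own z axis and vertical below 0.3 rad and linear speed of cover below 0.03 m/s and horizontal distance between cover and pot below 0.1 m and contact force between each of cover, the fingers and strainer below 0.05 N and contact force between each of cover, the fingers and pot below 0.05 N and z of strainer in the frame of pot between 0.073 and 0.0785 m and horizontal distance between strainer and pot below 0.005 m and angle between the x axis of strainer and the x axis of pot, either way round below 0.15 rad and linear speed of strainer below 0.02 m/s and height (world z) of pot below 0.003 m and angle between pot's own z axis and vertical below 0.04 rad and distance of pot from where it was at the start of the episode below 0.04 m); the arm keeps its last pose, push and grip.
It fails at once if the strainer is out of its seat in the pot (lifted more than 6 mm or off-centre more than 8 mm) while the cover is turned to unlocked (angle between the x axis of cover and the x axis of strainer, either way round above 0.87 rad and (z of strainer in the frame of pot above 0.082 m or horizontal distance between strainer and pot above 0.008 m)).
It fails at once if the pot is shoved more than 40 mm or tipped (distance of pot from where it was at the start of the episode above 0.04 m or angle between pot's own z axis and vertical above 0.25 rad).
It fails at once if the strainer or the cover is rammed onto the pot (contact force between any of strainer, cover and pot above 60 N).
It fails at once if the timer, the ramekin or the tongs are pushed more than 30 mm (distance of any of kitchen_timer, ramekin, tongs from where it was at the start of the episode above 0.03 m).
It also fails if it takes over 46 s, if anything falls off the work surface, if the arm or the gripper's body presses on something with over 40 N, if the wrist force passes 120 N, or if a joint passes its speed limit or range.

ROBOT

A 6-joint arm with a two-finger parallel gripper is mounted at the origin on a cart in front of the work surface, level with it; the furniture and walls round the work are solid. World frame = base frame: x ahead of the robot, y to its left, z up, the work surface at z = 0. Lengths are in m, angles in rad, forces in N, time in s.
With the tool pointing down it reaches from about 0.25 to 0.725 m from the base axis. Payload 9.7 kg.
Tool frame: the origin (TCP) lies between the finger pads; the fingertips stand 11 mm ahead of it and the grasp point (between the pads) lies 8 mm behind it; z points along the fingers, y is the line along which they close (so a half turn about z gives the same grasp; the last joint's range is limited). The gripper opens to 85 mm and grips with 20 to 120 N. Pads are 22 mm wide; open, the fingers measure 114 mm over their backs; the gripper's body (76 mm by 85 mm) begins 54 mm behind the grasp point. The pads swing forward as they close: fully open they stand 13 mm farther back than shut.
Start: joints at [1.336, 0.087, 0.176, 1.66, 0, 1.571], TCP at [0.128, 0.535, 0.242] pointing down, gripper open.
Joint ranges: [-3.13, 3.13], [-0.85, 1.81], [-1.15, 1.24], [-2.2, 2.28], [-1.44, 1.52], [-3.14, 3.14]. Speed limits (rad/s): [2.22, 2.22, 2.57, 3.14, 3.14, 3.14].

INTERFACE

Orientations are given as [roll, pitch, yaw] about the fixed x, y, z axes, in that order (R = Rz(yaw) Ry(pitch) Rx(roll)).
In Python, from station import robot, probe_bus, read_camera gives the robot as it stands (robot), with the cameras as plain functions and the readings (probe_bus).
- The arm moves only by the shell command python3 jog.py 'ROWS' [OPENING] [FORCE]. ROWS is a JSON list of rows, 1 to 8 of them, each of 4 numbers: dx, dy, dz in m, then a turn about the tool's z in rad; each row shifts and turns the commanded pose from where the row before left it, along the tool's axes as they then stand; what a row does not reach is not made up. A row lasts 1/12 s, in which the tool goes at most 0.0417 m and 0.125 rad, less where a joint would pass 70% of its speed; a pose out of reach is approached as far as the arm can. OPENING is the opening from 0.0 (shut) to 1.0 (fully open), set as the command begins (- or left out keeps the last). The fingers move at their own pace and stop on an object; FORCE is the grip in N (left out, the last holds). Time passes only in rows, so rows that do not move let the fingers close. It prints the time, the measured TCP pose, the force, the opening and the grip force at its end.
- probe_bus.state(): the state, without advancing time (a new reading comes with each control period).
- read_camera(name): name is "scene" or "top"; returns a dict with "color" (400x640x3 uint8, red, green, blue), "intrinsics" (3x3 intrinsics, pixels), "R" (3x3) and "t" (3): a world point X has camera coordinates R X + t. Camera axes: x right, y down, z forward; pixel columns grow to the right and rows downward; lengths in m; the calibration is good to about 2 mm. A picture is of the moment at which its call begins. There is no depth.
- robot.sign_off(): hands the job in; it is judged then, once.
The state is a dict: "time": time; "joint_pos": joint angles; "joint_velocities": joint speeds; "effort": joint torques, N m; "tcp_pos": TCP position; "tool_rot": TCP orientation; "force": force on the tool from outside, world axes, zero at the start; "wrist_torque": the same for the moment, N m; "finger_gap": opening from 0.0 (shut) to 1.0 (fully open); "gripper_force": force on a finger pad.
Only numpy, scipy, OpenCV 4.12 (cv2) and the standard library are available. Lean on these libraries where they do the work, as an engineer would, in place of code of your own. Each camera call takes 0.05 s, during which the arm holds its last target. There are 200 camera calls.

## Working session

There is one attempt and no reset: what is moved stays moved. The work goes in short steps, Python scripts to look and compute and a shell command to move; the robot and the scene stay as the last step left them, time stands still between calls to the robot, and variables do not carry over. Pictures are saved under pics/ and viewed, at most 10 in all, crops included, and the job is handed in when it is done.

```bash
ls; mkdir -p pics; python3 - <<'E'
from station import robot, probe_bus, read_camera
import cv2,numpy as np
for n in("scene","top"):
    c=read_camera(n);cv2.imwrite(f"pics/{n}0.png",c["color"][:,:,::-1]);print(n,c["intrinsics"],c["R"],c["t"])
s=probe_bus.state();print(s)
E
```

```text
jog.py
pics
station.py
scene [[410.15150905   0.         314.81495907]
 [  0.         410.15150905 196.99382586]
 [  0.           0.           1.        ]] [[ 0.58747534 -0.80915553  0.01183432]
 [-0.58949594 -0.43792203 -0.67876272]
 [ 0.55440712  0.39178008 -0.7342623 ]] [-0.29963374  0.35269843  0.69014204]
top [[430.92632146   0.         309.25132092]
 [  0.         430.92632146 197.41429347]
 [  0.           0.           1.        ]] [[-0.00124651 -0.99916051 -0.04094791]
 [-0.99494033  0.00535279 -0.10032493]
 [ 0.1004599   0.04061567 -0.99411175]] [0.02051668 0.54720499 0.92176582]
{'time': 0.1, 'joint_pos': array([ 1.33600331e+00,  8.74201248e-02,  1.75223461e-01,  1.65982573e+00,
       -1.05241937e-05,  1.57080601e+00]), 'joint_velocities': array([ 0.00129403, -0.00126658,  0.00136866, -0.00076607, -0.00187846,
        0.00051816]), 'effort': array([-1.09532288e-03, -5.21565950e+01,  4.65651512e+01,  1.59829692e-02,
       -1.72221394e-06, -7.05282062e-06]), 'tcp_pos': array([0.12790953, 0.53471556, 0.24165087]), 'tool_rot': array([-3.14036659e+00,  1.05360566e-05,  2.90678997e+00]), 'force': array([-0.43386667, -1.0178097 , -0.41754602]), 'wrist_torque': array([-0.04650134,  0.04723676,  0.01708909]), 'gripper_force': 0.0, 'finger_gap': 0.999771986978926}
```

View pics/top0.png

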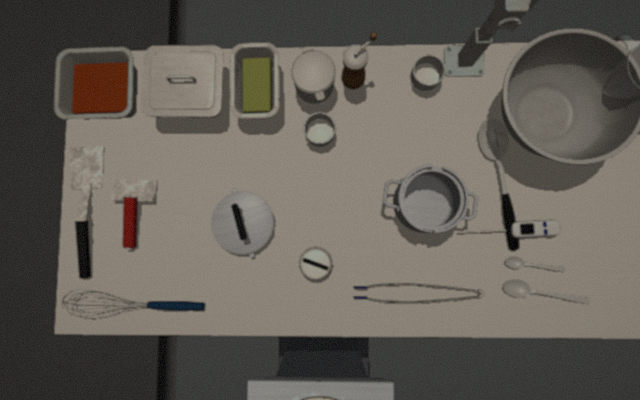

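View pics/scene0.png

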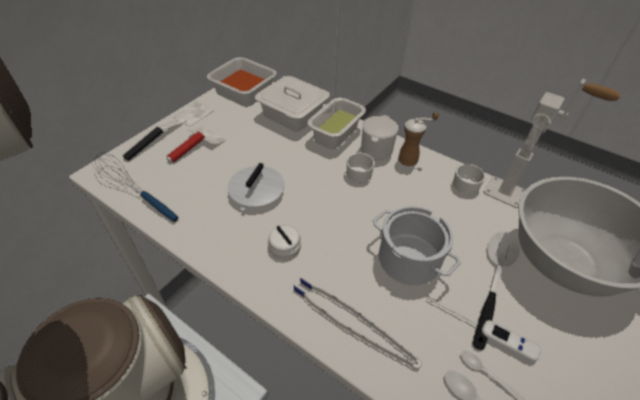

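The top view shows the lid set at about (243,223), with its handle running (236,205)–(243,241). The pot is at (430,200), with loop handles at (389,193) and (472,207). The timer is at (316,264), the ramekin at (320,130) and the tongs at about (418,293). I'll enlarge the lid and pot to get accurate features.

```bash
cat > h.py <<'E'
import cv2,numpy as np
from station import robot, probe_bus, read_camera
def onplane(c,uv,z):
    uv=np.atleast_2d(np.array(uv,float)); d=np.c_[uv,np.ones(len(uv))]@np.linalg.inv(c["intrinsics"]).T@c["R"]
    o=-c["R"].T@c["t"]; return o+d*((z-o[2])/d[:,2])[:,None]
def proj(c,X):
    p=(np.atleast_2d(X)@c["R"].T+c["t"])@c["intrinsics"].T; return p[:,:2]/p[:,2:]
def crop(c,u,v,w,h,s):
    i=c["color"][v:v+h,u:u+w,::-1]; i=cv2.resize(i,None,fx=s,fy=s,interpolation=cv2.INTER_CUBIC)
    return cv2.convertScaleAbs(i,alpha=1.5)
def avg(n,k=6):
    cs=[read_camera(n) for _ in range(k)]; c=cs[0]; c["color"]=np.mean([x["color"] for x in cs],0).astype(np.uint8); return c
def dark(c,u,v,w,h,t):
    g=cv2.cvtColor(c["color"],cv2.COLOR_RGB2GRAY)[v:v+h,u:u+w]
    cs=cv2.findContours((g<t).astype(np.uint8),cv2.RETR_EXTERNAL,cv2.CHAIN_APPROX_NONE)[0]
    k=max(cs,key=cv2.contourArea); r=cv2.minAreaRect(k); return cv2.boxPoints(r)+[u,v],np.array(r[0])+[u,v],r
E
python3 - <<'E'
from h import *
t=avg("top",3);s=avg("scene",3)
import pickle;pickle.dump((t,s),open("c0.pkl","wb"))
a=crop(t,200,165,100,100,4);b=crop(t,380,150,100,100,4)
c=crop(s,210,140,100,100,4);d=crop(s,365,195,100,100,4)
cv2.imwrite("pics/a.png",np.vstack([np.hstack([a,b])]));cv2.imwrite("pics/b.png",np.hstack([c,d]))
for n,cc,roi in(("t",t,(222,195,40,55)),("s",s,(238,160,35,35))):
    box,ce,r=dark(cc,*roi,60);print(n,box.round(1).tolist(),r,onplane(cc,ce,.067),onplane(cc,box,.067).round(4).tolist())
E
```

```text
t [[231.4, 204.6], [238.2, 202.9], [247.2, 238.7], [240.4, 240.4]] ((17.29412078857422, 26.676471710205078), (36.865413665771484, 7.033533096313477), 75.96376037597656) [[0.49254853 0.16524835 0.067     ]] [[0.5288, 0.1827, 0.067], [0.5323, 0.1681, 0.067], [0.4567, 0.148, 0.067], [0.4531, 0.1624, 0.067]]
s [[244.9, 184.6], [259.4, 162.9], [264.0, 166.0], [249.5, 187.7]] ((16.461536407470703, 15.307690620422363), (5.547001838684082, 26.070905685424805), 33.6900634765625) [[0.48802844 0.16233033 0.067     ]] [[0.4516, 0.1594, 0.067], [0.5278, 0.1817, 0.067], [0.5261, 0.1654, 0.067], [0.4506, 0.1441, 0.067]]
```

View pics/a.png

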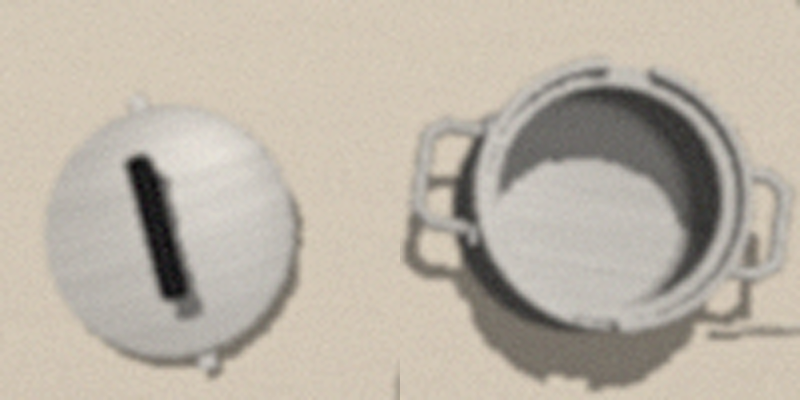

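View pics/b.png

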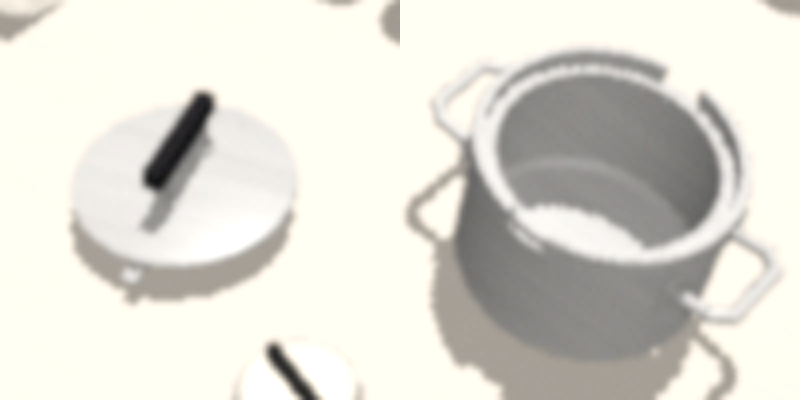

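The crops show the lid's tabs at top px (234.8,190.5) and (252.5,256), in line with the handle. The pot's notches are at about (437.3,168) and (429.2,230.7). Next I'll fit circles on the known planes, using saturation (grey steel against the beige table).

```bash
python3 - <<'E'
from h import *
import pickle
from scipy.optimize import least_squares
t,s=pickle.load(open("c0.pkl","rb"))
print("tabs",onplane(t,[[234.8,190.5],[252.5,256]],.017).round(4).tolist())
n=onplane(t,[[437.3,168],[429.2,230.6]],.1);print("notch t",n.round(4).tolist(),n.mean(0),np.linalg.norm(n[0]-n[1]))
n=onplane(s,[[435.8,216.2],[496.5-100,252.5]],.1);print("notch s",n.round(4).tolist(),n.mean(0))
def edges(c,ctr,z,r0,r1,name):
    im=c["color"].astype(np.float32); sat=cv2.GaussianBlur(im[:,:,0]-im[:,:,2],(0,0),.7)
    P=[];th=np.arange(0,2*np.pi,np.pi/90);r=np.arange(r0,r1,.0005)
    for a in th:
        X=np.c_[ctr[0]+r*np.cos(a),ctr[1]+r*np.sin(a),0*r+z];uv=proj(c,X).astype(np.float32)
        p=cv2.remap(sat,uv[None,:,0],uv[None,:,1],cv2.INTER_LINEAR)[0]
        g=np.gradient(p);k=g.argmax();P.append([*X[k,:2],r[k],g[k]])
    P=np.array(P);
    f=least_squares(lambda q:np.hypot(P[:,0]-q[0],P[:,1]-q[1])-q[2],[*ctr[:2],(r0+r1)/2],loss="soft_l1",f_scale=.001).x
    print(name,f.round(4),np.median(abs(np.hypot(P[:,0]-f[0],P[:,1]-f[1])-f[2])).round(4))
pc=onplane(t,[433.2,199.3],.1)[0]
for c,m in((t,"top"),(s,"scene")):
    edges(c,pc,.1,.058,.078,m+" pot rim");edges(c,(.491,.164),.022,.06,.08,m+" cover")
E
```

```text
tabs [[0.5649, 0.1867, 0.017], [0.4189, 0.1449, 0.017]]
notch t [[0.5985, -0.2438, 0.1], [0.4721, -0.2239, 0.1]] [ 0.53526835 -0.23386924  0.1       ] 0.1279296361339909
notch s [[0.5978, -0.2454, 0.1], [0.4679, -0.2232, 0.1]] [ 0.5328638 -0.2343196  0.1      ]
top pot rim [ 0.5355 -0.2301  0.0718] 0.0019
top cover [0.4912 0.1668 0.0716] 0.0016
scene pot rim [ 0.5359 -0.233   0.0705] 0.0019
scene cover [0.4954 0.1704 0.0705] 0.0007
```

```bash
cat >> h.py <<'E'
def go(x,y,z,yaw):
    s=probe_bus.state();p=s["tcp_pos"];a=s["tool_rot"][2]
    d=np.array([x,y])-p[:2]; dx=d@[np.cos(a),np.sin(a)];dy=d@[np.sin(a),-np.cos(a)]
    t=-((yaw-a+np.pi/2)%np.pi-np.pi/2)
    print("t",round(s["time"],2),"tool d",np.round([dx,dy,p[2]-z,t],4),"rot",np.round(s["tool_rot"],4),"F",np.round(s["force"],1),np.round(s["wrist_torque"],2),"gap",round(s["finger_gap"],3),s["gripper_force"])
E
R='[-0.0275,-0.0171,0,0]'
python3 jog.py '[[-0.0275,-0.0171,0,0],[-0.0275,-0.0171,0,0],[-0.0275,-0.0171,0,0],[-0.0275,-0.0171,0,0],[-0.0275,-0.0171,0,0],[-0.0275,-0.0171,0,0],[-0.0275,-0.0171,0,0],[-0.0275,-0.0171,0,0]]'
python3 jog.py '[[-0.0275,-0.0171,0,0],[-0.0275,-0.0171,0,0],[-0.0275,-0.0171,0,0],[-0.0275,-0.0171,0,0],[-0.0275,-0.0171,0,0],[-0.0275,-0.0171,0,0],[-0.0275,-0.0171,0,0],[-0.0275,-0.0171,0,0]]'
python3 jog.py '[[0,0,0,-0.1],[0,0,0,-0.1],[0,0,0,-0.1],[0,0,0,-0.1],[0,0,0,-0.1],[0,0,0,0]]' 0.6
python3 -c "
from h import *
go(.4915,.1655,.052,.27)"
```

```text
time: 1.07
tcp_pos: [0.3109, 0.3494, 0.2424]
tool_rot: [3.141, 0.0, 2.907]
force: [0.7, -0.0, -0.1]
finger_gap: 1.001
gripper_force: 0.0
time: 1.73
tcp_pos: [0.4932, 0.165, 0.2424]
tool_rot: [3.141, 0.0, 2.907]
force: [-0.5, 0.6, 0.1]
finger_gap: 1.001
gripper_force: 0.0
time: 2.23
tcp_pos: [0.4922, 0.1664, 0.2423]
tool_rot: [3.142, -0.0, -2.872]
force: [-0.9, -0.0, -0.1]
finger_gap: 0.6
gripper_force: 0.0
t 2.23 tool d [ 0.0009 -0.0006  0.1903 -0.0005] rot [ 3.1416 -0.     -2.8721] F [-0.9 -0.  -0.1] [ 0.01 -0.03 -0.03] gap 0.6 0.0
```

```bash

python3 jog.py '[[0,0,0.03,0],[0,0,0.03,0],[0,0,0.03,0],[0,0,0.03,0],[0,0,0.02,0],[0,0,0.02,0],[0,0,0.02,0],[0,0,0.01,0]]'
python3 jog.py '[[0,0,0.01,0],[0,0,0,0],[0,0,0,0],[0,0,0,0],[0,0,0,0],[0,0,0,0]]' 0 60
python3 jog.py '[[0,0,0,0],[0,0,0,0],[0,0,0,0]]'
python3 -c "
from h import *
go(.4915,.1655,.052,.27)"
```

```text
time: 2.9
tcp_pos: [0.4911, 0.1661, 0.0499]
tool_rot: [-3.141, -0.003, -2.879]
force: [-0.3, -0.8, 0.9]
finger_gap: 0.602
gripper_force: 0.0
time: 3.4
tcp_pos: [0.4926, 0.1665, 0.0429]
tool_rot: [-3.142, 0.001, -2.877]
force: [-1.2, 1.4, -2.4]
finger_gap: 0.152
gripper_force: 58.4
time: 3.65
tcp_pos: [0.4925, 0.1665, 0.0429]
tool_rot: [3.142, 0.001, -2.876]
force: [-0.1, -0.6, 2.3]
finger_gap: 0.155
gripper_force: 58.9
t 3.65 tool d [ 0.0013 -0.0007 -0.0091 -0.0049] rot [ 3.1415e+00  9.0000e-04 -2.8765e+00] F [-0.1 -0.6  2.3] [-0.06  0.1  -0.03] gap 0.155 58.87630641460419
```

I went 10 mm lower than intended because I added one 0.01 row too many. I'll regrasp with the bar centred between the pads.

```bash

python3 jog.py '[[0,0,0,0],[0,0,0,0],[0,0,0,0],[0,0,-0.009,0],[0,0,0,0]]' 0.4
python3 jog.py '[[0,0,0,0],[0,0,0,0],[0,0,0,0],[0,0,0,0],[0,0,0,0],[0,0,0,0]]' 0 60
python3 -c "
from h import *
go(.4915,.1655,.052,.27)"
python3 jog.py '[[0,0,-0.005,0],[0,0,-0.01,0],[0,0,-0.01,0],[0,0,-0.02,0],[0,0,-0.02,0],[0,0,-0.02,0],[0,0,-0.02,0],[0,0,-0.02,0]]'
python3 jog.py '[[0,0,-0.02,0],[0,0,-0.015,0],[0,0,0,0],[0,0,0,0]]'
python3 - <<'E'
from h import *
go(.4915,.1655,.212,.27)
t=read_camera("top");s=read_camera("scene")
u,v=proj(t,[.4915,.1655,.2])[0].astype(int);a=crop(t,u-60,v-60,120,120,3)
u,v=proj(s,[.4915,.1655,.19])[0].astype(int);b=crop(s,u-60,v-60,120,120,3)
cv2.imwrite("pics/l.png",np.hstack([a,b]))
E
```

```text
time: 4.07
tcp_pos: [0.4928, 0.1666, 0.0529]
tool_rot: [3.142, 0.002, -2.876]
force: [-0.5, 0.1, -0.8]
finger_gap: 0.401
gripper_force: 0.0
time: 4.57
tcp_pos: [0.4925, 0.1666, 0.0518]
tool_rot: [3.141, 0.001, -2.876]
force: [-0.2, 0.8, 5.2]
finger_gap: 0.153
gripper_force: 59.5
t 4.57 tool d [ 0.0013 -0.0008 -0.0002 -0.0047] rot [ 3.1414e+00  1.0000e-03 -2.8763e+00] F [-0.2  0.8  5.2] [0.08 0.13 0.04] gap 0.153 59.51990067958832
time: 5.23
tcp_pos: [0.4919, 0.1663, 0.1778]
tool_rot: [-3.142, -0.0, -2.876]
force: [0.5, -0.1, -5.3]
finger_gap: 0.151
gripper_force: 60.1
time: 5.57
tcp_pos: [0.4925, 0.1665, 0.2119]
tool_rot: [3.142, 0.001, -2.876]
force: [-0.4, -0.3, -5.6]
finger_gap: 0.151
gripper_force: 60.2
t 5.57 tool d [ 0.0012 -0.0007 -0.0001 -0.0048] rot [ 3.1416e+00  1.2000e-03 -2.8764e+00] F [-0.4 -0.3 -5.6] [ 0.04  0.04 -0.02] gap 0.151 60.21503448486328
```

View pics/l.png

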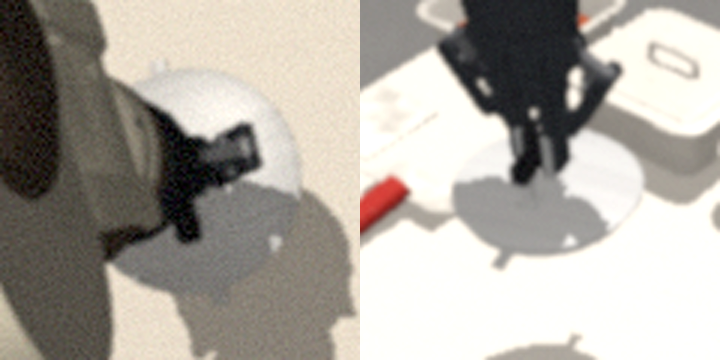

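The set is hanging level in the gripper: one tab shows at crop (160,67) in the top view and the other at (500,260) in the scene view. The weight reads about 5.6 N, so both parts came up. Before carrying it over, I'll refine the pot centre in y from the loop handles and brightness profiles.

```bash
python3 - <<'E'
from h import *
import pickle
t,s=pickle.load(open("c0.pkl","rb"))
h=onplane(t,[[383.25,193.5],[477.5,207]],.069);print("loops",h.round(4).tolist(),h.mean(0).round(4),np.linalg.norm(h[0]-h[1]))
ax=np.array([np.cos(-.162),np.sin(-.162)]);ay=np.array([-ax[1],ax[0]])
for nm,c in(("t",t),("s",s)):
  g=cv2.GaussianBlur(cv2.cvtColor(c["color"],cv2.COLOR_RGB2GRAY).astype(np.float32),(0,0),.5)
  for ang in(30,60,90,120,150):
    d=np.cos(np.radians(ang))*ax+np.sin(np.radians(ang))*ay
    for sg in(1,-1):
      r=np.arange(.050,.0765,.0015);X=np.c_[np.array([.535,-.233])+sg*r[:,None]*d,0*r+.1];uv=proj(c,X).astype(np.float32)
      print(nm,ang,sg,cv2.remap(g,uv[None,:,0],uv[None,:,1],1)[0].astype(int).tolist())
E
```

```text
loops [[0.5505, -0.1382, 0.069], [0.5213, -0.3315, 0.069]] [ 0.5359 -0.2348  0.069 ] 0.1955796348197813
t 30 1 [68, 64, 60, 58, 66, 83, 105, 113, 110, 99, 95, 101, 115, 121, 124, 126, 130, 133]
t 30 -1 [104, 99, 101, 110, 117, 121, 117, 113, 112, 115, 111, 102, 88, 79, 76, 76, 77, 77]
t 60 1 [71, 71, 72, 73, 79, 93, 111, 122, 124, 121, 119, 122, 124, 119, 118, 122, 128, 132]
t 60 -1 [50, 63, 82, 102, 116, 120, 113, 104, 101, 106, 116, 121, 124, 128, 130, 132, 131, 127]
t 90 1 [108, 92, 81, 78, 84, 101, 116, 127, 132, 132, 130, 124, 111, 88, 69, 53, 45, 52]
t 90 -1 [40, 52, 71, 94, 114, 119, 114, 101, 87, 90, 100, 114, 122, 124, 127, 131, 132, 131]
t 120 1 [130, 131, 131, 131, 130, 129, 129, 129, 130, 129, 123, 111, 88, 64, 47, 39, 39, 39]
t 120 -1 [37, 44, 59, 82, 104, 117, 120, 112, 95, 82, 82, 100, 114, 122, 124, 127, 131, 134]
t 150 1 [128, 127, 129, 129, 130, 130, 129, 129, 129, 125, 114, 94, 70, 50, 41, 41, 44, 52]
t 150 -1 [38, 39, 43, 61, 83, 104, 113, 109, 91, 73, 72, 86, 106, 118, 126, 130, 132, 132]
s 30 1 [110, 120, 128, 130, 125, 118, 107, 101, 97, 99, 103, 115, 127, 140,
[... 176 characters left out ...]
, 125, 139, 151, 161, 165, 169, 170]
s 60 -1 [95, 96, 96, 99, 105, 118, 134, 149, 155, 154, 147, 132, 115, 101, 94, 91, 89, 90]
s 90 1 [91, 100, 114, 131, 145, 151, 145, 134, 123, 121, 130, 142, 152, 151, 147, 143, 141, 138]
s 90 -1 [70, 69, 69, 77, 97, 123, 146, 156, 161, 161, 157, 147, 129, 114, 110, 119, 130, 133]
s 120 1 [89, 90, 97, 112, 133, 150, 158, 161, 160, 160, 159, 157, 155, 159, 164, 168, 169, 168]
s 120 -1 [70, 71, 84, 106, 130, 148, 151, 142, 130, 124, 138, 151, 158, 161, 165, 169, 170, 171]
s 150 1 [102, 102, 103, 108, 117, 133, 148, 158, 162, 158, 145, 124, 99, 83, 74, 72, 79, 96]
s 150 -1 [86, 98, 117, 131, 140, 137, 124, 108, 93, 91, 101, 121, 139, 153, 159, 164, 167, 170]
```

```bash
python3 -c "
from h import *
go(.536,-.2336,.212,-.157)"
```

```text
t 5.67 tool d [ 0.0622 -0.3975 -0.0019  0.4222] rot [-3.1414e+00 -1.7000e-03 -2.8764e+00] F [ 0.2 -0.1 -5.2] [-0.02  0.04 -0.04] gap 0.149 60.203697681427
```

```bash

python3 jog.py '[[0.001,-0.01,0,0],[0.003,-0.02,0,0],[0.004,-0.025,0,0],[0.004,-0.025,0,0],[0.004,-0.025,0,0],[0.004,-0.025,0,0],[0.004,-0.025,0,0],[0.004,-0.025,0,0]]'
python3 jog.py '[[0.004,-0.025,0,0],[0.004,-0.025,0,0],[0.004,-0.025,0,0],[0.004,-0.025,0,0],[0.004,-0.025,0,0],[0.004,-0.025,0,0],[0.004,-0.025,0,0],[0.004,-0.025,0,0]]'
python3 jog.py '[[0.003,-0.0125,0,0],[0.002,-0.005,0,0.07],[0,0,0,0.07],[0,0,0,0.07],[0,0,0,0.07],[0,0,0,0.07],[0,0,0,0.07],[0,0,0,0]]'
python3 - <<'E'
from h import *
go(.536,-.2336,.212,-.157)
t=read_camera("top");s=read_camera("scene")
go(.536,-.2336,.212,-.157)
u,v=proj(t,[.535,-.2335,.15])[0].astype(int);a=crop(t,u-60,v-60,120,120,3);print(u-60,v-60)
u,v=proj(s,[.535,-.2335,.15])[0].astype(int);b=crop(s,u-60,v-60,120,120,3);print(u-60,v-60)
cv2.imwrite("pics/m.png",np.hstack([a,b]))
E
```

```text
time: 6.33
tcp_pos: [0.5118, -0.0164, 0.2102]
tool_rot: [3.141, -0.002, -2.877]
force: [0.4, 0.1, -5.2]
finger_gap: 0.153
gripper_force: 60.1
time: 7.0
tcp_pos: [0.5332, -0.2177, 0.21]
tool_rot: [3.141, -0.002, -2.877]
force: [0.6, 0.2, -5.3]
finger_gap: 0.151
gripper_force: 60.1
time: 7.67
tcp_pos: [0.5331, -0.2342, 0.2104]
tool_rot: [3.141, -0.002, 2.984]
force: [-1.5, -1.1, -5.6]
finger_gap: 0.152
gripper_force: 60.1
t 7.67 tool d [-0.0028  0.001  -0.0016 -0.0009] rot [ 3.1412e+00 -1.6000e-03  2.9836e+00] F [-1.5 -1.1 -5.6] [-0.05 -0.01  0.06] gap 0.152 60.09686350822449
t 7.77 tool d [-0.0026  0.001  -0.0014  0.0046] rot [ 3.1413e+00 -1.1000e-03  2.9892e+00] F [-1.2 -0.2 -5.4] [0.07 0.01 0.02] gap 0.151 60.09414196014404
379 136
362 156
```

View pics/m.png

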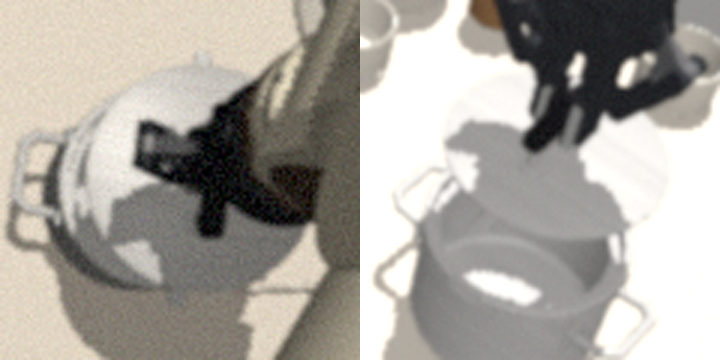

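In the top view a tab is visible at crop (202,57), which is px (446.3,155), and the set hangs level over the pot. I'll check the tab position numerically while making the small correction and lowering the first part of the way.

```bash

python3 jog.py '[[-0.0027,0.001,0.01,0],[0,0,0.01,0],[0,0,0.01,0],[0,0,0.01,0],[0,0,0.005,0],[0,0,0,0]]'
python3 - <<'E'
from h import *
import pickle
go(.536,-.2336,.132,-.157)
t,s=pickle.load(open("c0.pkl","rb"))
print("tab seen",onplane(t,[446.3,155],.169),"expected",np.array([.5326,-.2342])+.075*np.array([np.cos(-.155),np.sin(-.155)]))
E
```

```text
time: 8.27
tcp_pos: [0.5357, -0.2333, 0.1641]
tool_rot: [3.141, -0.003, 2.987]
force: [-0.1, -0.4, -5.3]
finger_gap: 0.156
gripper_force: 60.0
t 8.27 tool d [-0.0003 -0.0003  0.0321  0.0025] rot [ 3.1409e+00 -2.9000e-03  2.9871e+00] F [-0.1 -0.4 -5.3] [ 0.01  0.08 -0.03] gap 0.156 59.975441694259644
tab seen [[ 0.61130047 -0.24347632  0.169     ]] expected [ 0.60670086 -0.24577851]
```

```bash

python3 jog.py '[[0,0,0.005,0],[0,0,0.005,0],[0,0,0.004,0],[0,0,0,0]]'
python3 jog.py '[[0,0,0.003,0],[0,0,0.003,0],[0,0,0,0]]'
python3 - <<'E'
from h import *
go(.536,-.2336,.132,-.157)
t=read_camera("top");s=read_camera("scene")
u,v=proj(t,[.535,-.2335,.12])[0].astype(int);a=crop(t,u-50,v-50,100,100,4);print(u-50,v-50)
u,v=proj(s,[.535,-.2335,.12])[0].astype(int);b=crop(s,u-50,v-50,100,100,4);print(u-50,v-50)
cv2.imwrite("pics/n.png",np.hstack([a,b]))
E
```

```text
time: 8.6
tcp_pos: [0.5363, -0.2335, 0.1514]
tool_rot: [3.141, -0.001, 2.987]
force: [0.4, -0.4, -5.2]
finger_gap: 0.15
gripper_force: 60.0
time: 8.85
tcp_pos: [0.5364, -0.2336, 0.1457]
tool_rot: [3.141, -0.001, 2.987]
force: [-1.0, 0.1, -6.3]
finger_gap: 0.152
gripper_force: 60.1
t 8.85 tool d [ 0.0004 -0.0001  0.0137  0.0022] rot [ 3.1414e+00 -5.0000e-04  2.9868e+00] F [-1.   0.1 -6.3] [0.02 0.03 0.01] gap 0.152 60.077691078186035
385 148
368 176
```

View pics/n.png

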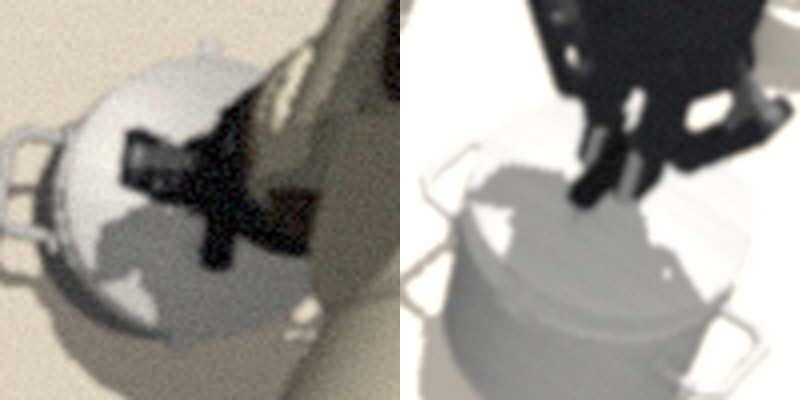

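```bash
python3 - <<'E'
from h import *
t=avg("top",6)
import pickle
pickle.dump(t,open("c1.pkl","wb"))
go(.536,-.2336,.132,-.157)
print("tab",onplane(t,[437,159.75],.104))
ax=np.array([np.cos(-.157),np.sin(-.157)]);C=np.array([.5353,-.2335])
g=cv2.cvtColor(t["color"],cv2.COLOR_RGB2GRAY).astype(np.float32);im=t["color"].astype(np.float32);sat=im[:,:,0]-im[:,:,2]
r=np.arange(.060,.090,.0015);print((r*1000).tolist())
for a in(-.157-.0,-.157+.25,-.157+.5,.6,.9):
    X=np.c_[C+r[:,None]*np.array([np.cos(a),np.sin(a)]),0*r+(.104 if a==-.157 else .1155)];uv=proj(t,X).astype(np.float32)
    for q in(g,sat):print(round(a,2),cv2.remap(q,uv[None,:,0],uv[None,:,1],1)[0].astype(int).tolist())
E
```

```text
t 9.25 tool d [ 0.0006 -0.      0.0145  0.0022] rot [-3.1415e+00  3.0000e-04  2.9868e+00] F [ 0.7  0.  -4.6] [-0.04  0.01 -0.04] gap 0.15 60.07803797721863
tab [[ 0.61464607 -0.24270388  0.104     ]]
[60.0, 61.5, 63.0, 64.5, 66.0, 67.5, 69.0, 70.5, 72.00000000000001, 73.50000000000001, 75.00000000000001, 76.50000000000001, 78.00000000000001, 79.50000000000001, 81.00000000000001, 82.50000000000001, 84.00000000000001, 85.50000000000001, 87.00000000000003, 88.50000000000003]
-0.16 [129, 130, 130, 131, 131, 129, 129, 127, 125, 123, 125, 128, 131, 132, 130, 129, 130, 134, 137, 139]
-0.16 [7, 7, 7, 8, 8, 7, 6, 7, 8, 8, 8, 8, 9, 9, 9, 10, 11, 15, 18, 20]
0.09 [133, 133, 135, 135, 134, 132, 131, 129, 130, 132, 136, 139, 140, 140, 140, 140, 141, 140, 139, 140]
0.09 [8, 9, 9, 8, 7, 7, 8, 8, 11, 14, 17, 19, 20, 20, 20, 20, 20, 20, 20, 19]
0.34 [142, 140, 139, 138, 138, 136, 135, 135, 136, 138, 140, 140, 140, 140, 139, 139, 139, 140, 140, 140]
0.34 [7, 7, 7, 7, 7, 7, 8, 9, 12, 17, 18, 20, 20, 20, 20, 20, 20, 20, 20, 20]
0.6 [152, 151, 149, 148, 145, 142, 139, 136, 137, 137, 139, 141, 140, 139, 140, 140, 140, 140, 140, 139]
0.6 [9, 9, 8, 8, 8, 8, 9, 12, 15, 18, 19, 20, 20, 20, 20, 19, 18, 20, 20, 20]
0.9 [152, 152, 150, 149, 146, 140, 131, 121, 122, 130, 138, 141, 141, 141, 141, 140, 141, 142, 141, 140]
0.9 [9, 8, 8, 9, 9, 8, 9, 9, 13, 17, 18, 19, 19, 19, 19, 19, 19, 18, 19, 20]
```

```bash

python3 jog.py '[[0.0015,0,0.002,0],[0,0,0.002,0],[0,0,0,0]]'
python3 jog.py '[[0,0,0.002,0],[0,0,0.002,0],[0,0,0,0]]'
python3 jog.py '[[0,0,0.0015,0],[0,0,0.0015,0],[0,0,0,0]]'
python3 -c "
from h import *
go(.536,-.2336,.132,-.157)"
```

```text
time: 9.5
tcp_pos: [0.5347, -0.2333, 0.1417]
tool_rot: [3.141, -0.001, 2.987]
force: [-1.2, 0.1, -5.9]
finger_gap: 0.154
gripper_force: 60.1
time: 9.75
tcp_pos: [0.5349, -0.2333, 0.1377]
tool_rot: [3.141, -0.001, 2.987]
force: [0.4, 0.2, -4.9]
finger_gap: 0.145
gripper_force: 60.1
time: 10.0
tcp_pos: [0.535, -0.2334, 0.135]
tool_rot: [3.142, -0.0, 2.987]
force: [-0.1, 0.5, -4.7]
finger_gap: 0.149
gripper_force: 60.2
t 10.0 tool d [-0.0011 -0.0001  0.003   0.0022] rot [ 3.1415e+00 -3.0000e-04  2.9868e+00] F [-0.1  0.5 -4.7] [-0.06  0.08 -0.03] gap 0.149 60.19890546798706
```

```bash

python3 jog.py '[[0,0,0.001,0],[0,0,0,0]]'
python3 jog.py '[[0,0,0.001,0],[0,0,0,0]]'
python3 jog.py '[[0,0,0.001,0],[0,0,0,0]]'
python3 jog.py '[[0,0,0.001,0],[0,0,0,0]]'
```

```text
time: 10.17
tcp_pos: [0.5352, -0.2334, 0.1345]
tool_rot: [-3.142, 0.001, 2.987]
force: [-0.2, -0.1, -3.0]
finger_gap: 0.151
gripper_force: 60.3
time: 10.33
tcp_pos: [0.5351, -0.2334, 0.1334]
tool_rot: [-3.142, 0.0, 2.987]
force: [0.3, 0.2, -2.9]
finger_gap: 0.15
gripper_force: 60.3
time: 10.5
tcp_pos: [0.535, -0.2334, 0.1322]
tool_rot: [-3.142, 0.0, 2.987]
force: [0.1, -0.1, -3.3]
finger_gap: 0.152
gripper_force: 60.3
time: 10.67
tcp_pos: [0.535, -0.2334, 0.1311]
tool_rot: [3.142, -0.0, 2.987]
force: [-0.1, -0.1, -3.4]
finger_gap: 0.152
gripper_force: 60.5
```

The strainer's 2 N came off exactly where expected, so it's seated. Now I'll bring the cover down to the rim.

```bash

python3 jog.py '[[0,0,0.0007,0],[0,0,0,0]]'
python3 jog.py '[[0,0,0.0007,0],[0,0,0,0]]'
python3 - <<'E'
from h import *
go(.536,-.2336,.132,-.157)
t=read_camera("top");s=read_camera("scene")
a=crop(t,385,148,100,100,4);b=crop(s,368,176,100,100,4)
cv2.imwrite("pics/o.png",np.hstack([a,b]))
E
```

```text
time: 10.83
tcp_pos: [0.535, -0.2334, 0.1309]
tool_rot: [-3.142, 0.0, 2.987]
force: [-0.3, -0.8, 0.4]
finger_gap: 0.154
gripper_force: 60.7
time: 11.0
tcp_pos: [0.5351, -0.2334, 0.1308]
tool_rot: [-3.141, 0.001, 2.987]
force: [-3.2, 1.0, 4.9]
finger_gap: 0.151
gripper_force: 61.5
t 11.0 tool d [-0.001  -0.0001 -0.0012  0.0022] rot [-3.1414e+00  9.0000e-04  2.9868e+00] F [-3.2  1.   4.9] [0.29 0.54 0.1 ] gap 0.151 61.532649993896484
```

View pics/o.png

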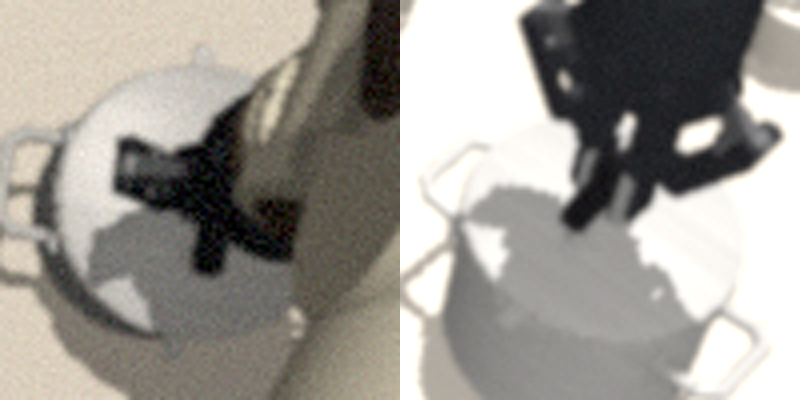

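The cover is flush on the rim, with TCP at 0.1308 as predicted, the tabs in the notches and a light 5 N contact. I'll ease it up about 1.5 mm so it turns freely, then give it a quarter turn.

```bash

python3 jog.py '[[0,0,-0.0015,0],[0,0,-0.0005,0],[0,0,0,0]]'
python3 jog.py '[[0,0,0,0.05],[0,0,0,0.1],[0,0,0,0.1],[0,0,0,0.1],[0,0,0,0.1],[0,0,0,0.1],[0,0,0,0.1],[0,0,0,0.1]]'
python3 -c "
from h import *
go(.535,-.2334,.132,-1.728)"
```

```text
time: 11.35
tcp_pos: [0.5351, -0.2334, 0.1317]
tool_rot: [-3.142, -0.0, 2.987]
force: [0.1, -0.4, -3.0]
finger_gap: 0.15
gripper_force: 60.4
time: 12.02
tcp_pos: [0.535, -0.2334, 0.1314]
tool_rot: [-3.141, -0.0, 2.232]
force: [0.1, -0.1, -2.3]
finger_gap: 0.155
gripper_force: 60.4
t 12.02 tool d [-1.000e-04 -0.000e+00 -6.000e-04  8.183e-01] rot [-3.1413e+00 -5.0000e-04  2.2319e+00] F [ 0.1 -0.1 -2.3] [ 0.07 -0.05  0.03] gap 0.155 60.42428970336914
```

```bash

python3 jog.py '[[0,0,0,0.1],[0,0,0,0.1],[0,0,0,0.1],[0,0,0,0.1],[0,0,0,0.1],[0,0,0,0.1],[0,0,0,0.1],[0,0,0,0.08]]'
python3 jog.py '[[0,0,0,0.04],[0,0,0,0],[0,0,0,0]]'
python3 -c "
from h import *
go(.535,-.2334,.132,-1.728)"
python3 jog.py '[[0,0,-0.002,0],[0,0,-0.002,0],[0,0,-0.002,0],[0,0,0,0]]'
```

```text
time: 12.68
tcp_pos: [0.5359, -0.2329, 0.1318]
tool_rot: [3.14, -0.001, 1.452]
force: [3.4, 1.7, -2.4]
finger_gap: 0.153
gripper_force: 60.4
time: 12.93
tcp_pos: [0.5355, -0.2328, 0.1318]
tool_rot: [3.141, -0.001, 1.419]
force: [3.2, 3.5, -2.6]
finger_gap: 0.152
gripper_force: 60.5
t 12.93 tool d [-0.0006 -0.0004 -0.0002  0.0053] rot [ 3.1409e+00 -1.3000e-03  1.4189e+00] F [ 3.2  3.5 -2.6] [ 0.83 -0.92  0.04] gap 0.152 60.494765639305115
time: 13.27
tcp_pos: [0.5348, -0.2338, 0.1383]
tool_rot: [-3.141, 0.001, 1.417]
force: [-0.2, -0.4, -2.2]
finger_gap: 0.151
gripper_force: 60.6
```

```bash

python3 jog.py '[[0,0,-0.003,0],[0,0,-0.003,0],[0,0,-0.003,0],[0,0,-0.005,0],[0,0,0,0]]'
python3 jog.py '[[0,0,-0.01,0],[0,0,-0.02,0],[0,0,-0.02,0],[0,0,-0.02,0],[0,0,-0.01,0],[0,0,0,0],[0,0,0,0],[0,0,0,0]]'
python3 - <<'E'
from h import *
go(.535,-.2334,.232,-1.728)
t=read_camera("top");s=read_camera("scene")
a=crop(t,370,130,130,130,3);b=crop(s,350,140,130,130,3)
cv2.imwrite("pics/p.png",np.hstack([a,b]))
E
```

```text
time: 13.68
tcp_pos: [0.5353, -0.2337, 0.1532]
tool_rot: [3.14, 0.001, 1.417]
force: [-0.1, -0.5, -2.6]
finger_gap: 0.153
gripper_force: 60.5
time: 14.35
tcp_pos: [0.5348, -0.2333, 0.2306]
tool_rot: [-3.14, -0.0, 1.417]
force: [1.3, -0.0, -3.2]
finger_gap: 0.151
gripper_force: 60.5
t 14.35 tool d [-0.0001  0.0002 -0.0014  0.0032] rot [-3.1400e+00 -4.0000e-04  1.4168e+00] F [ 1.3 -0.  -3.2] [-0.01  0.03 -0.04] gap 0.151 60.51526665687561
```

View pics/p.png

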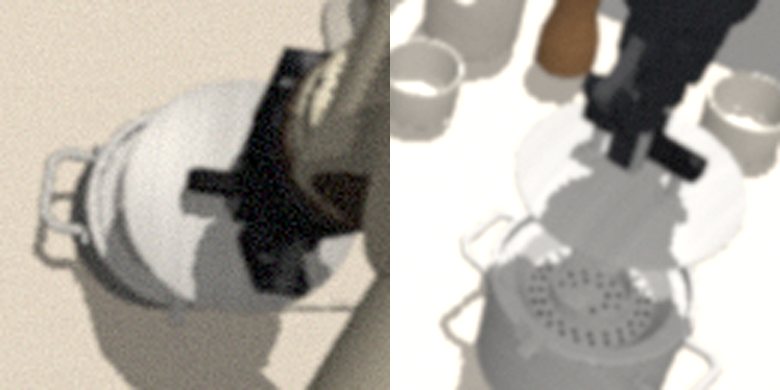

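The cover is held level and clear above the pot. The perforated strainer sits flat below it, with a tab visible in the near notch at crop (530,345), so I'm handing in.

```bash
python3 -c "
from station import robot, probe_bus, read_camera
print(robot.sign_off())"
```

```text
the job is handed in; nothing more can be done
None
```

I handed the job in at about 14.5 s: the cover is unlocked and held level about 100 mm above the rim, with the strainer seated in the pot and its tabs in the notches; the sign-off printed no verdict.

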